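# Zero and start the concrete compression tester

## Task

On the compression tester's console, press the yellow button (zero the load) all the way down and let it spring back up, then press the green button (start) all the way down and let it come up too. Press them one at a time, keep each down for a moment, and never press the blue or the red button.

Things in the scene. Friction and masses are not known exactly. Their poses are not given: they have to be found in the camera images.
- yellow_top (a point): Centre of the yellow (zero) button's top face; moves with the cap, axes upright. All four buttons are alike but for colour: cap 36 mm across, its flat top at rest 114 mm above the table, in a fixed black collar 52 mm across that stands 12 mm below the cap's top. Pressed straight down 8 mm to its stop; 1.5 N starts it, 5 N bottoms it; it springs back up.
- green_top (a point): Centre of the green (start) button's top face; same button as the yellow one. The four stand in one straight row, in any order of colour, neighbours 80 mm or more apart centre to centre, all at one height.
- blue_top (a point): Centre of the blue (store result) button's top face; same size as the others, not to be pressed. The row stands on the level top of a fixed grey console, 200 x 400 mm and 90 mm high, with a flat dark display on top; it may be turned up to 20 degrees.
- red_top (a point): Centre of the red (stop) button's top face; same size as the others, not to be pressed. Loose on the table around the console, up to 150 mm high: a concrete cylinder, a steel mould, a blue notebook, a caliper.

How it is judged (in metres and radians):
On the way, in this order (a step that is already met when the one before it is completed fails the run):
1. the yellow button is pressed down, alone (distance of yellow_top from where it was at the start of the episode above 0.0055 m and distance of each of green_top, blue_top, red_top from where it was at the start of the episode below 0.003 m), for 0.1 s.
2. the yellow button is let up again, before any other is pressed (distance of each of yellow_top, green_top, blue_top, red_top from where it was at the start of the episode below 0.002 m), for 0.1 s.
3. the green button is pressed down, alone (distance of green_top from where it was at the start of the episode above 0.0055 m and distance of each of yellow_top, blue_top, red_top from where it was at the start of the episode below 0.003 m), for 0.1 s.
At the end, for the whole second after the job is handed in: After yellow and then green have each been pressed at least 5.5 mm down (of 8 mm), alone, for 0.1 s or more, all four buttons are back up, within 2 mm of their rest height (all of step 2); the robot touches nothing.
It fails at once if the blue button is pressed (3 mm or more) (distance of blue_top from where it was at the start of the episode above 0.003 m).
It fails at once if the red button is pressed (3 mm or more) (distance of red_top from where it was at the start of the episode above 0.003 m).
It fails at once if yellow and green are pressed at the same time (distance of each of yellow_top, green_top from where it was at the start of the episode above 0.003 m).
It also fails if it takes over 34 s, if anything falls off the work surface, if the arm or the gripper's body presses on something with over 40 N, if the wrist force passes 120 N, or if a joint passes its speed limit or range.

## Robot

A 6-joint arm with a two-finger parallel gripper is mounted at the origin on the work surface. World frame = base frame: x ahead of the robot, y to its left, z up, the work surface at z = 0. Lengths are in mm, angles in rad, forces in N, time in s.
With the tool pointing down it reaches from about 300 to 750 mm from the base axis. Payload 8.5 kg.
Tool frame: the origin (TCP) lies on the centre line of the jaws, within the pads' length; the fingertips stand 17 mm ahead of it and the grasp point (between the pads) lies 2 mm behind it; y points along the fingers, z is the direction in which the jaws open and shut, and the axes are right-handed (so a half turn about y gives the same grasp; the last joint's range is limited). The gripper opens to 85 mm and grips with 20 to 120 N. Pads are 22 mm wide; open, the fingers measure 114 mm over their backs; the gripper's body (76 mm by 85 mm) begins 54 mm behind the grasp point. The pads swing forward as they close: fully open they stand 13 mm farther back than shut.
Start: joints at [0.944, 0.381, 1.297, -0, 1.464, -0.215], TCP at [220.132, 504.006, 212.822] pointing down, gripper open.
Joint ranges: [-3.11, 3.11], [-0.89, 2.33], [0.22, 2.48], [-1.42, 4.56], [0.17, 2.85], [-2.88, 2.88]. Speed limits (rad/s): [2.39, 2.39, 3.14, 3.14, 3.14, 3.14].

## Interface

Orientations are given as [roll, pitch, yaw] about the fixed x, y, z axes, in that order (R = Rz(yaw) Ry(pitch) Rx(roll)).
In Python, from station import arm, eyes gives the robot as it stands.
- The arm moves only by the tool apply_moves, never from a script. Its argument "commands" is a list of rows, each an object with "xyz": the shift along the tool's x, y, z in mm, a list of three; "turn": the turn about the tool's y in rad; "hand": the finger opening in mm, from 0 to 85.4. In form: [{"xyz": [x, y, z], "turn": turn, "hand": hand}, ...]. A call has 1 to 8 rows; each row is the pose to reach, as a shift and turn from the pose commanded when the call began, along the tool's axes at that moment; what a row does not reach only later rows make up. A row lasts 1/10 s, in which the tool goes at most 50 mm and 8.59 degrees, less where a joint would pass 70% of its speed; a pose out of reach is approached as far as the arm can. A call with a gripper value outside its range is refused whole. The fingers move at their own pace and stop on an object; "force" is the grip in N (left out, the last holds). Time passes only in rows, so rows that repeat a pose let the fingers close. It gives the time, the measured TCP pose, the force and the opening at its end, in the units of the state.
- arm.sense(): the state, without advancing time (a new reading comes with each control period).
- eyes.read_camera(name): name is "scene" or "top" or "wrist"; returns a dict with "pixels" (420x560x3 uint8, red, green, blue), "fx", "fy", "cx", "cy" (pixels), "T" (4x4, takes a point from camera to world coordinates); the wrist camera has in their place "mount" (4x4, takes a point from camera to tool coordinates, whose origin is the TCP and whose axes are the tool frame's). Camera axes: x right, y up, looking along -z (the intrinsics and any distortion apply to the point x, -y, -z); pixel columns grow to the right and rows downward; lengths in mm; the calibration is good to about 2 mm. The wrist camera is an equidistant fisheye: a pixel r from the principal point sees the ray r / f radians off the axis. A picture is of the moment at which its call begins: read the wrist's pose just before it. There is no depth.
- arm.hand_in(): hands the job in, once; it reports no verdict.
The state is a dict: "clock": time; "qpos": joint angles; "joint_velocities": joint speeds; "joint_torque": joint torques, N m; "position": TCP position; "ee_rot": TCP orientation; "contact_force": force on the tool from outside, world axes, zero at the start; "torque": the same for the moment, N m; "width": opening from 0.0 (shut) to 1.0 (fully open).
Only numpy, scipy, OpenCV 4.12 (cv2) and the standard library are available. Lean on these libraries where they do the work, as an engineer would, in place of code of your own. Each camera call takes 0.05 s, during which the arm holds its last target.

## Working session

There is one attempt and no reset: what is moved stays moved. The work goes in short steps, Python scripts to look and compute and a tool call to move; the robot and the scene stay as the last step left them, time stands still between calls to the robot, and variables do not carry over. Pictures are saved under pics/ and viewed, and the job is handed in when it is done.

Besides the shell and the picture viewer there is one more tool, called after "Emit:" as name(argument=value, ...), one argument or row to a line, values as JSON. apply_moves: Moves the arm, as the interface text tells. Its arguments: {"type":"object","properties":{"commands":{"type":"array"},"force":{"type":"number"}},"required":["commands"]}

```bash
mkdir -p pics; ls; python3 - <<'E'
from station import arm, eyes
import cv2,numpy as np
s=arm.sense()
for k,v in s.items(): print(k,v)
for n in ["scene","top"]:
    c=eyes.read_camera(n); cv2.imwrite(f"pics/{n}0.png",c["pixels"][:,:,::-1]); np.savez(f"{n}0.npz",**c)
    print(n,c["fx"],c["fy"],c["cx"],c["cy"],c["T"],[k for k in c])
E
```

```text
pics
clock 0.0
qpos [ 9.43726426e-01  3.81200874e-01  1.29826765e+00 -2.72254581e-05
  1.46356067e+00 -2.15274941e-01]
joint_velocities [-1.25145298e-05 -2.61460140e-04  1.75190506e-03  1.37765652e-04
  6.79953509e-04  4.74606918e-04]
joint_torque [ 1.65043624e-03 -4.48465919e+01 -2.31279355e+01 -1.10747437e-04
  4.76078218e-03 -4.07852644e-05]
position [219.94847726 503.76389208 212.20684495]
ee_rot [-1.57220548e+00  2.80426447e-04 -4.11792224e-01]
contact_force [0.20371254 0.07709225 0.15193331]
torque [-0.03796508 -0.01440241  0.02007934]
width 1.0015367833331166
scene 398.76710265289455 398.76710265289455 283.3155598557691 213.10659438324063 [[-2.56531285e-01 -7.53980045e-01  6.04736134e-01  9.39041194e+02]
 [ 9.66472139e-01 -2.07291169e-01  1.51532097e-01  1.24539975e+02]
 [ 1.11042825e-02  6.23333349e-01  7.81877376e-01  6.71760250e+02]
 [ 0.00000000e+00  0.00000000e+00  0.00000000e+00  1.00000000e+00]] ['pixels', 'fx', 'fy', 'cx', 'cy', 'T']
top 538.1756095299452 538.1756095299452 285.7582809246518 208.16986260012303 [[ 1.58427163e-02  9.78015093e-01 -2.07931445e-01  3.67895438e+02]
 [-9.99873677e-01  1.52300595e-02 -4.54710889e-03  5.10553775e+01]
 [-1.28033285e-03  2.07977217e-01  9.78132833e-01  9.78928203e+02]
 [ 0.00000000e+00  0.00000000e+00  0.00000000e+00  1.00000000e+00]] ['pixels', 'fx', 'fy', 'cx', 'cy', 'T']
```

View pics/scene0.png

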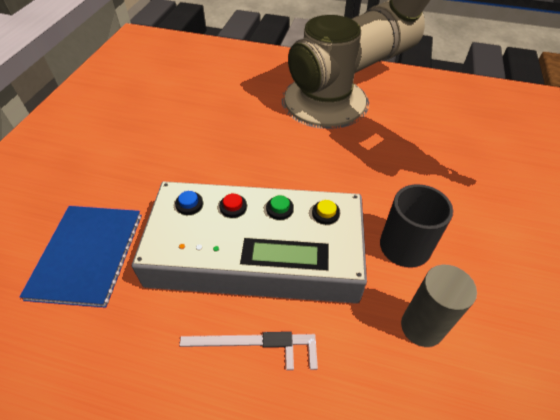

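View pics/top0.png

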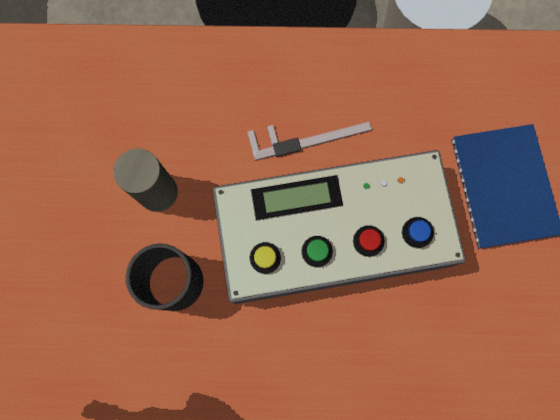

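The row runs yellow, green, red, blue. In the top view they sit at about (265,257), (317,251), (369,240) and (418,231); in the scene view at about (326,210), (280,206), (233,204) and (188,202). The mould stands beside yellow. Next I'll find where each button is.

```bash
cat > h.py <<'E'
import cv2,numpy as np
def ray(c,u,v):
    d=np.array([(u-c["cx"])/c["fx"],-(v-c["cy"])/c["fy"],-1.0]); T=c["T"]
    return T[:3,3],T[:3,:3]@d
def at(c,u,v,z):
    o,d=ray(c,u,v); return o+d*(z-o[2])/d[2]
def blob(img,seed,name):
    hsv=cv2.cvtColor(np.ascontiguousarray(img),cv2.COLOR_RGB2HSV).astype(int)
    h={"yellow":27,"green":67,"red":0,"blue":110}[name]
    dh=np.abs((hsv[...,0]-h+90)%180-90)
    m=((dh<(6 if name=="red" else 12))&(hsv[...,1]>140)&(hsv[...,2]>60)).astype(np.uint8)
    n,l,st,ce=cv2.connectedComponentsWithStats(m)
    i=l[seed[1],seed[0]]
    return (ce[i],st[i]) if i else (None,None)
E
python3 - <<'E'
from h import *
S={"top":{"yellow":(265,257),"green":(317,251),"red":(369,240),"blue":(418,231)},"scene":{"yellow":(326,208),"green":(280,203),"red":(233,200),"blue":(188,198)}}
P={}
for n in S:
    c=np.load(n+"0.npz")
    for k,s in S[n].items():
        ce,st=blob(c["pixels"],s,k)
        if ce is None: print(n,k,"none",c["pixels"][s[1],s[0]]);continue
        P[n,k]=(c,ce); print(n,k,ce.round(1),st, at(c,*ce,112).round(1))
for k in S["top"]:
    if all((n,k) in P for n in S):
        r=[ray(P[n,k][0],*P[n,k][1]) for n in S]
        A=np.zeros((3,3));b=np.zeros(3)
        for o,d in r:
            d=d/np.linalg.norm(d);M=np.eye(3)-np.outer(d,d);A+=M;b+=M@o
        print(k,"tri",np.linalg.solve(A,b).round(1))
c=np.load("scene0.npz");cv2.imwrite("pics/sc_z.png",cv2.resize(c["pixels"][170:290,130:470,::-1],None,fx=2.3,fy=2.3,interpolation=cv2.INTER_CUBIC))
c=np.load("top0.npz");cv2.imwrite("pics/tp_z.png",cv2.resize(c["pixels"][130:320,110:480,::-1],None,fx=2.1,fy=2.1,interpolation=cv2.INTER_CUBIC))
E
```

```text
top yellow [264.5 256.6] [254 246  22  23 400] [471.6  88.1 112. ]
top green [317.3 249.8] [307 239  22  22 368] [484.    2.9 112. ]
top red [369.5 239.3] [359 229  23  22 395] [502.6 -81.9 112. ]
top blue [419.1 230.5] [408 220  23  22 400] [ 518.3 -163.1  112. ]
scene yellow [326.4 208.6] [317 200  20  19 307] [475.2  88.8 112. ]
scene green [280.  203.7] [270 196  20  17 261] [486.4   4.6 112. ]
scene red [232.4 202. ] [222 193  21  19 299] [505.6 -80.6 112. ]
scene blue [188.  199.4] [178 191  20  18 282] [ 521.4 -161.4  112. ]
yellow tri [472.   88.4 108.1]
green tri [484.3   3.4 109.3]
red tri [503.  -82.1 108.7]
blue tri [ 518.8 -163.6  108.4]
```

View pics/tp_z.png

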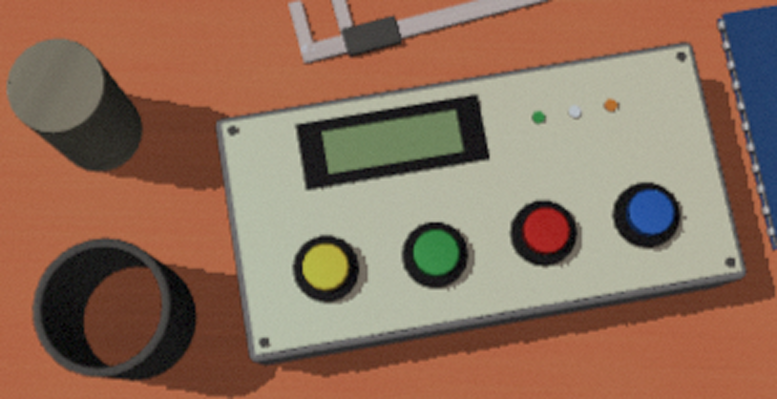

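```bash
cat >> h.py <<'E'
from scipy.spatial.transform import Rotation as Ro
def R(s): return Ro.from_euler("xyz",s["ee_rot"]).as_matrix()
def shift(s,p): return R(s).T@(np.array(p)-s["position"])
E
python3 - <<'E'
from h import *
from station import arm
s=arm.sense(); print(R(s).round(3), shift(s,[472.5,88.5,200]).round(1))
c=np.load("top0.npz")
for u,v in [(160,278),(142,170)]: print(at(c,u,v,120).round(0))
E
```

```text
[[ 0.916 -0.001  0.4  ]
 [-0.4   -0.001  0.916]
 [-0.    -1.    -0.001]] [ 397.6   12.5 -279.5]
[434. 253. 120.]
[611. 294. 120.]
```

Emit:
apply_moves(
  commands=[
    {"xyz": [41,0,-28],"turn": 0,"hand": 0},
    {"xyz": [82,0,-56],"turn": 0,"hand": 0},
    {"xyz": [123,0,-84],"turn": 0,"hand": 0},
    {"xyz": [164,0,-112],"turn": 0,"hand": 0},
    {"xyz": [205,0,-140],"turn": 0,"hand": 0},
    {"xyz": [240,0,-168],"turn": 0,"hand": 0},
    {"xyz": [280,0,-196],"turn": 0,"hand": 0},
    {"xyz": [320,0,-224],"turn": 0,"hand": 0},
  ],
)

```text
clock: 0.9
position: [424.2, 168.8, 212.8]
ee_rot: [-1.571, 0.0, -0.412]
contact_force: [0.9, -0.4, 0.3]
width: 0.003
```

```bash
python3 - <<'E'
from h import *
from station import arm
s=arm.sense(); print(s["clock"],s["position"],s["ee_rot"],s["width"],s["contact_force"]); print(shift(s,[472.5,88.5,200]).round(1))
E
```

```text
0.9 [424.16007972 168.81386224 212.7536212 ] [-1.57087495e+00  2.59384221e-04 -4.11747599e-01] 0.0025210642809142605 [ 0.88269692 -0.37924879  0.28216823]
[ 76.4  12.7 -54.3]
```

Emit:
apply_moves(
  commands=[
    {"xyz": [38,5,-28],"turn": 0,"hand": 0},
    {"xyz": [77,12,-55],"turn": 0,"hand": 0},
    {"xyz": [77,12,-55],"turn": 0,"hand": 0},
    {"xyz": [77,12,-55],"turn": 0,"hand": 0},
  ],
)

```text
clock: 1.3
position: [472.2, 88.8, 200.3]
ee_rot: [-1.571, 0.001, -0.414]
contact_force: [-0.2, -0.1, 0.1]
width: 0.003
```

```bash
python3 - <<'E'
from h import *
from station import arm,eyes
s=arm.sense(); c=eyes.read_camera("wrist"); cv2.imwrite("pics/wrist1.png",c["pixels"][:,:,::-1])
np.savez("wrist1.npz",pos=s["position"],rot=s["ee_rot"],**c)
print(s["clock"],s["position"],s["ee_rot"],s["contact_force"]); print({k:c[k] for k in c if k!="pixels"})
for n in ["scene","top"]:
    c=eyes.read_camera(n); cv2.imwrite(f"pics/{n}1.png",c["pixels"][:,:,::-1])
E
```

```text
1.3 [472.22016251  88.81213999 200.29730509] [-1.57110121e+00  1.48255255e-03 -4.13858051e-01] [-0.24288164 -0.14204187  0.14134114]
{'fx': 325.19226210127806, 'fy': 325.19226210127806, 'cx': 277.1343420530231, 'cy': 208.53713768357272, 'mount': array([[ 3.50006464e-04, -9.50028656e-01, -3.12162505e-01,
        -7.82221206e+01],
       [-7.91980684e-04,  3.12162163e-01, -9.50028503e-01,
        -1.59899322e+02],
       [ 9.99999625e-01,  5.79742791e-04, -6.43145571e-04,
         1.10114664e+00],
       [ 0.00000000e+00,  0.00000000e+00,  0.00000000e+00,
         1.00000000e+00]])}
```

View pics/wrist1.png

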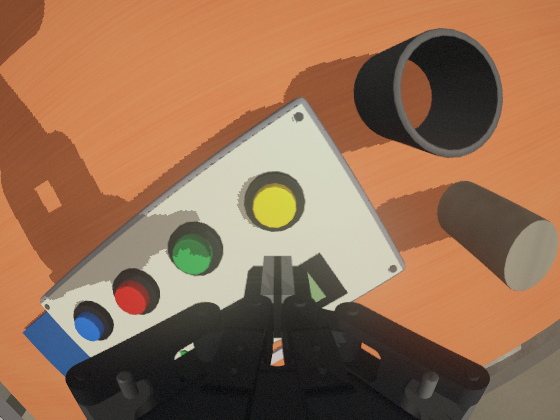

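View pics/scene1.png

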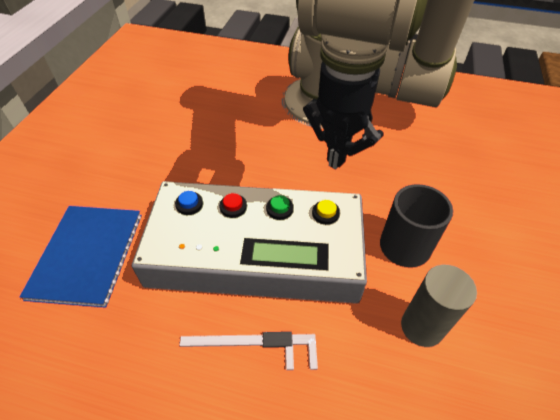

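The wrist view has yellow at (274,207), green at (193,254) and the shut fingertips at (277,290), about 70 mm above the cap. The scene view shows the path down is clear. I'll cross-check the button positions with the wrist camera.

```bash
python3 - <<'E'
from h import *
c=np.load("wrist1.npz"); Rw=Ro.from_euler("xyz",c["rot"]).as_matrix()
def w(u,v,z):
    x=u-c["cx"];y=v-c["cy"];d=cv2.fisheye.undistortPoints(np.array([[[u,v]]],float),np.array([[c["fx"],0,c["cx"]],[0,c["fy"],c["cy"]],[0,0,1.]]),np.zeros(4))[0,0]
    d=np.array([d[0],-d[1],-1]); M=c["mount"]
    o=Rw@M[:3,3]+c["pos"]; d=Rw@M[:3,:3]@d
    return o+d*(z-o[2])/d[2]
for k,s in {"yellow":(275,208),"green":(192,256),"red":(131,299),"blue":(88,328)}.items():
    ce,st=blob(c["pixels"],s,k); 
    if ce is not None: print(k,ce.round(1),st,w(*ce,113).round(1))
E
```

```text
yellow [274.1 205.5] [ 253  183   43   45 1493] [472.1  87.6 113. ]
red [131.6 297.2] [114 281  35  34 884] [501.5 -78.2 113. ]
blue [ 88.9 326.5] [ 75 313  29  28 589] [ 517.3 -157.8  113. ]
```

All three views put yellow at about (472, 88), and the tool is already over it. I'll descend to just above the cap.

Emit:
apply_moves(
  commands=[
    {"xyz": [0,30,0],"turn": 0,"hand": 0},
    {"xyz": [0,55,0],"turn": 0,"hand": 0},
    {"xyz": [0,64,0],"turn": 0,"hand": 0},
    {"xyz": [0,64,0],"turn": 0,"hand": 0},
    {"xyz": [0,64,0],"turn": 0,"hand": 0},
  ],
)

```text
clock: 1.95
position: [472.7, 89.9, 137.9]
ee_rot: [-1.57, -0.002, -0.411]
contact_force: [0.5, 0.1, -0.0]
width: -0.0
```

```bash
python3 - <<'E'
from h import *
from station import arm,eyes
s=arm.sense(); c=eyes.read_camera("wrist"); cv2.imwrite("pics/wrist2.png",c["pixels"][:,:,::-1])
print(s["position"],s["contact_force"])
c=eyes.read_camera("scene"); cv2.imwrite("pics/scene2.png",cv2.resize(c["pixels"][130:280,220:420,::-1],None,fx=3,fy=3))
E
```

```text
[472.69095833  89.86588729 137.88064251] [ 0.53627204  0.08880454 -0.04976204]
```

View pics/scene2.png

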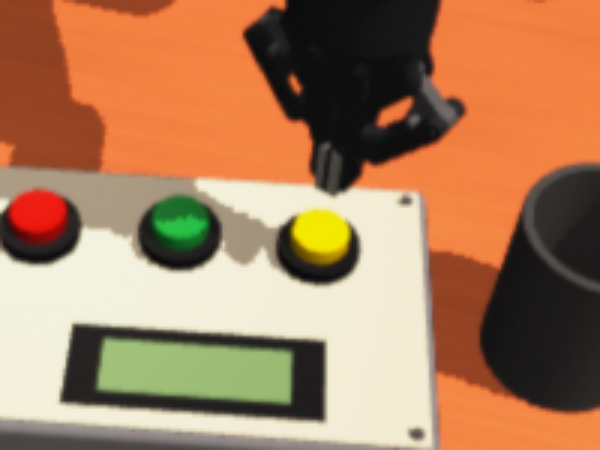

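View pics/wrist2.png

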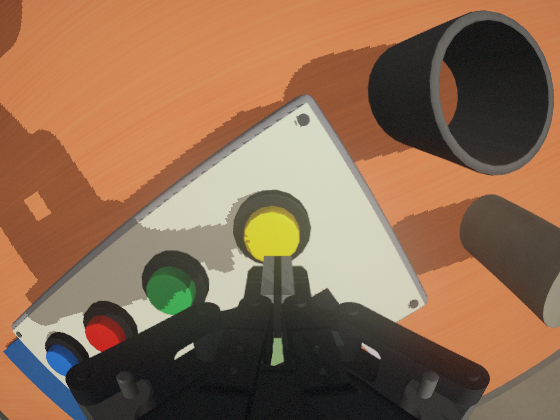

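The scene view shows the tips above and behind the cap, at zoom (330,190) against the cap centre at (320,235). I'll compare that with where the TCP reading says they should be.

```bash
python3 - <<'E'
from h import *
c=np.load("scene0.npz")
def proj(p):
    q=np.linalg.inv(c["T"])@np.append(p,1); return (c["cx"]+c["fx"]*q[0]/-q[2], c["cy"]-c["fy"]*q[1]/-q[2])
for p in [(472.7,89.9,121),(472.7,89.9,138),(472.7,89.9,150),(472.2,88,114),(440,88,114),(450,88,121)]: 
    u,v=proj(p);print(p,(u,v),"zoom",((u-220)*3,(v-130)*3))
w=np.load("wrist1.npz");Mi=np.linalg.inv(w["mount"])
for p in [(0,0,0),(0,17,0),(-11,17,0),(11,17,0),(0,0,-20)]:
    q=Mi@np.append(p,1.);q=np.array([q[0],-q[1],-q[2]]);th=np.arctan2(np.hypot(*q[:2]),q[2]);d=q[:2]/np.hypot(*q[:2])
    print(p,w["cx"]+w["fx"]*th*d[0],w["cy"]+w["fx"]*th*d[1])
E
```

```text
(472.7, 89.9, 121) (np.float64(327.773685200535), np.float64(204.5049605115399)) zoom (np.float64(323.321055601605), np.float64(223.51488153461972))
(472.7, 89.9, 138) (np.float64(328.71920377164406), np.float64(198.345508711594)) zoom (np.float64(326.1576113149322), np.float64(205.03652613478198))
(472.7, 89.9, 150) (np.float64(329.4083967148428), np.float64(193.8558552619359)) zoom (np.float64(328.2251901445284), np.float64(191.56756578580766))
(472.2, 88, 114) (np.float64(326.4176974028104), np.float64(206.5558154182729)) zoom (np.float64(319.2530922084312), np.float64(229.66744625481874))
(440, 88, 114) (np.float64(329.71948464216547), np.float64(193.70480014128862)) zoom (np.float64(329.1584539264964), np.float64(191.11440042386585))
(450, 88, 121) (np.float64(329.09458146515345), np.float64(195.13005662346427)) zoom (np.float64(327.28374439546036), np.float64(195.3901698703928))
(0, 0, 0) 274.93448056751504 253.25141437332735
(0, 17, 0) 275.0902064652245 240.6888020462356
(-11, 17, 0) 275.0411042612209 223.39310982449632
(11, 17, 0) 275.1408742399159 257.2081928435754
(0, 0, -20) 238.46200182740066 253.0659902638199
```

```bash
python3 - <<'E'
from h import *
from station import arm,eyes
s=arm.sense(); print(s["clock"],s["position"],s["ee_rot"],s["contact_force"],s["qpos"])
c=eyes.read_camera("scene"); cv2.imwrite("pics/scene3.png",cv2.resize(c["pixels"][150:240,270:390,::-1],None,fx=6,fy=6,interpolation=cv2.INTER_CUBIC))
c=eyes.read_camera("wrist"); cv2.imwrite("pics/wrist3.png",cv2.resize(c["pixels"][180:320,200:360,::-1],None,fx=4,fy=4,interpolation=cv2.INTER_CUBIC))
E
```

```text
2.05 [472.8423059   89.61201902 137.97734832] [-1.57002539 -0.00210388 -0.41138919] [-0.21119045 -0.5068456   0.28937457] [-5.93468840e-02  3.35080029e-01  1.60733067e+00 -1.93008363e-06
  1.19694127e+00 -1.21875413e+00]
```

View pics/scene3.png

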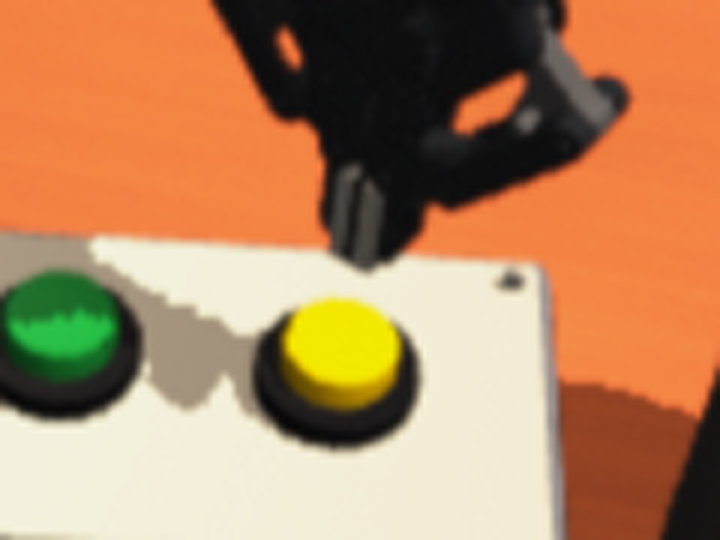

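View pics/wrist3.png

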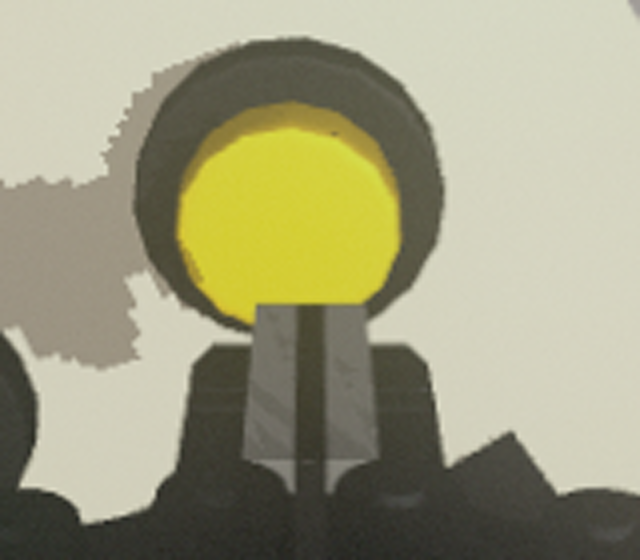

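```bash
python3 - <<'E'
from h import *
c=np.load("scene0.npz");w=np.load("wrist1.npz")
Rw=Ro.from_euler("xyz",[-1.57002539,-0.00210388,-0.41138919]).as_matrix();pos=np.array([472.8,89.7,137.9])
K=np.array([[w["fx"],0,w["cx"]],[0,w["fy"],w["cy"]],[0,0,1.]])
d=cv2.fisheye.undistortPoints(np.array([[[278,255.8]]]),K,np.zeros(4))[0,0]
M=w["mount"];o=M[:3,3];d=M[:3,:3]@np.array([d[0],-d[1],-1])
for x in (-11,-5,0,11,20): print("wrist tool-ray at x",x,(o+d*(x-o[0])/d[0]).round(1))
so,sd=ray(c,330,194.7);so=Rw.T@(so-pos);sd=Rw.T@sd
for x in (11,5,0,-11,-20): print("scene tool-ray at x",x,(so+sd*(x-so[0])/sd[0]).round(1))
E
```

```text
wrist tool-ray at x -11 [-11.  -25.2   1.6]
wrist tool-ray at x -5 [ -5.  -13.1   1.6]
wrist tool-ray at x 0 [ 0.  -3.1  1.7]
wrist tool-ray at x 11 [11.  18.9  1.7]
wrist tool-ray at x 20 [20.  37.   1.8]
scene tool-ray at x 11 [ 11.  -24.9   7.4]
scene tool-ray at x 5 [  5.  -17.4   4.2]
scene tool-ray at x 0 [  0.  -11.1   1.6]
scene tool-ray at x -11 [-11.    2.8  -4.1]
scene tool-ray at x -20 [-20.   14.1  -8.8]
```

By sight, the shut tips end higher than the stated 17 mm ahead of the TCP. Both cameras put them about 10–25 mm behind it. I'll go down slowly and let the force show where contact is.

Emit:
apply_moves(
  commands=[
    {"xyz": [0,2,0],"turn": 0,"hand": 0},
    {"xyz": [0,4,0],"turn": 0,"hand": 0},
    {"xyz": [0,6,0],"turn": 0,"hand": 0},
    {"xyz": [0,8,0],"turn": 0,"hand": 0},
    {"xyz": [0,8,0],"turn": 0,"hand": 0},
  ],
)

```text
clock: 2.65
position: [472.1, 89.4, 128.5]
ee_rot: [-1.571, 0.001, -0.412]
contact_force: [0.7, 0.3, -0.3]
width: 0.005
```

Emit:
apply_moves(
  commands=[
    {"xyz": [0,2,0],"turn": 0,"hand": 0},
    {"xyz": [0,4,0],"turn": 0,"hand": 0},
    {"xyz": [0,6,0],"turn": 0,"hand": 0},
    {"xyz": [0,6,0],"turn": 0,"hand": 0},
  ],
)

```text
clock: 3.05
position: [472.1, 89.5, 122.5]
ee_rot: [-1.571, 0.001, -0.412]
contact_force: [0.1, -0.2, -0.0]
width: 0.0
```

```bash
python3 - <<'E'
from h import *
from station import arm,eyes
s=arm.sense(); print(s["clock"],s["position"],s["ee_rot"],s["contact_force"],s["qpos"])
c=eyes.read_camera("scene"); cv2.imwrite("pics/scene4.png",cv2.resize(c["pixels"][150:240,270:390,::-1],None,fx=6,fy=6,interpolation=cv2.INTER_CUBIC))
c=eyes.read_camera("top"); cv2.imwrite("pics/top4.png",cv2.resize(c["pixels"][180:320,180:380,::-1],None,fx=4,fy=4,interpolation=cv2.INTER_CUBIC))
E
```

```text
3.05 [472.11523197  89.45251946 122.52569711] [-1.57097380e+00  5.65732336e-04 -4.11780497e-01] [ 0.05878621 -0.22830158 -0.04821108] [-5.97990553e-02  3.54202155e-01  1.63029633e+00  3.10590904e-05
  1.15768640e+00 -1.21882741e+00]
```

View pics/scene4.png

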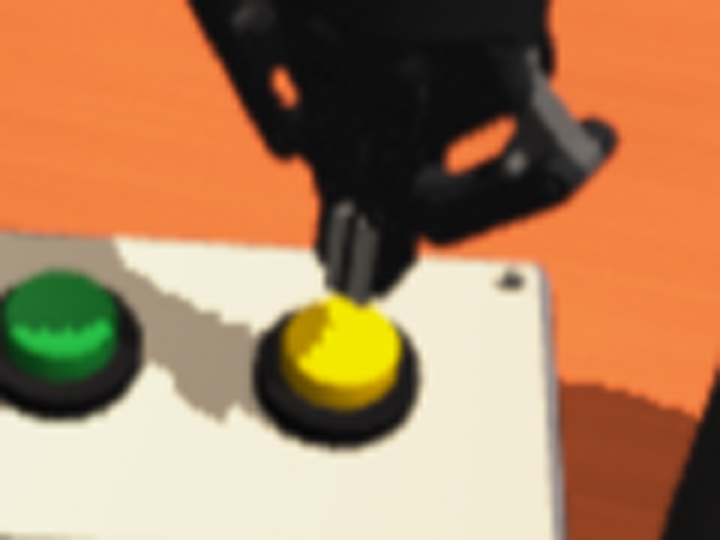

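View pics/top4.png

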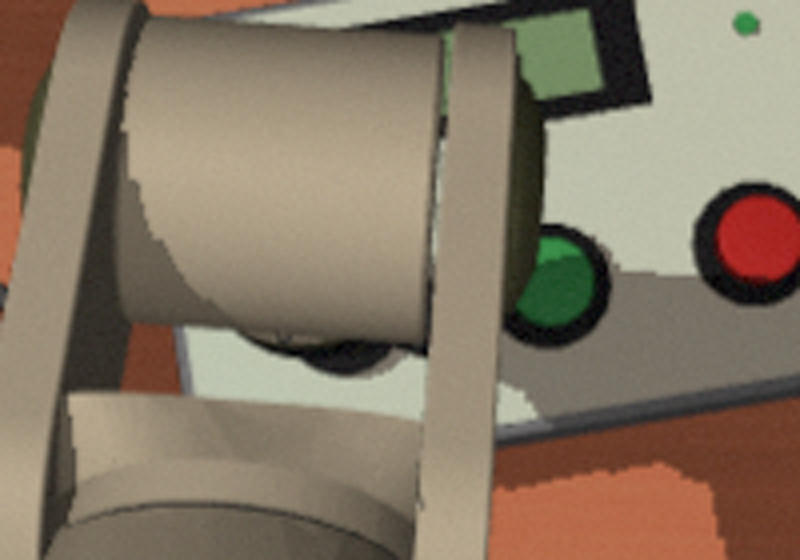

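Still no force at TCP z 122.5, and the image shows the tips above the cap at zoom (355,300). I'll keep going down gently.

Emit:
apply_moves(
  commands=[
    {"xyz": [0,2,0],"turn": 0,"hand": 0},
    {"xyz": [0,4,0],"turn": 0,"hand": 0},
    {"xyz": [0,6,0],"turn": 0,"hand": 0},
    {"xyz": [0,8,0],"turn": 0,"hand": 0},
    {"xyz": [0,10,0],"turn": 0,"hand": 0},
    {"xyz": [0,12,0],"turn": 0,"hand": 0},
    {"xyz": [0,12,0],"turn": 0,"hand": 0},
  ],
)

```text
clock: 3.85
position: [472.1, 89.4, 110.6]
ee_rot: [-1.571, 0.0, -0.412]
contact_force: [0.7, -0.1, 1.1]
width: 0.003
```

```bash
python3 - <<'E'
from h import *
from station import arm,eyes
s=arm.sense(); print(s["clock"],s["position"],s["ee_rot"],s["contact_force"])
c=eyes.read_camera("scene"); a=cv2.resize(c["pixels"][150:240,270:390,::-1],None,fx=4,fy=4,interpolation=cv2.INTER_CUBIC)
c=eyes.read_camera("wrist"); b=cv2.resize(c["pixels"][190:300,220:330,::-1],None,fx=3.2727,fy=3.2727,interpolation=cv2.INTER_CUBIC)[:360]
b=cv2.resize(b,(310,360)); cv2.imwrite("pics/both5.png",np.hstack([a,b]))
E
```

```text
3.85 [472.12721676  89.41355288 110.55476114] [-1.57099355e+00  4.97615657e-04 -4.11859196e-01] [ 0.70535396 -0.09294139  1.06096284]
```

View pics/both5.png

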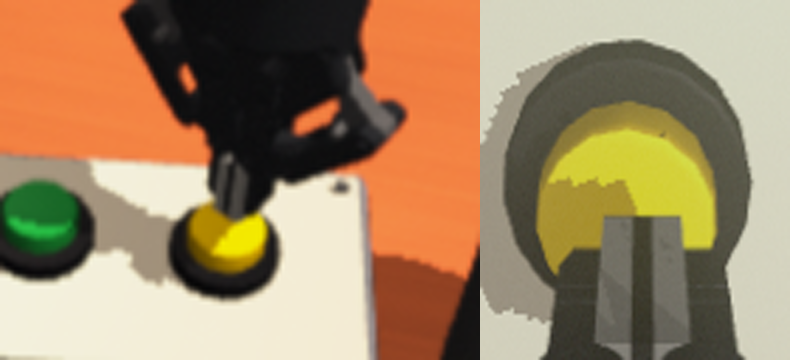

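Emit:
apply_moves(
  commands=[
    {"xyz": [0,1.5,0],"turn": 0,"hand": 0},
    {"xyz": [0,3,0],"turn": 0,"hand": 0},
    {"xyz": [0,3,0],"turn": 0,"hand": 0},
  ],
)

```text
clock: 4.25
position: [472.1, 89.4, 107.6]
ee_rot: [-1.571, 0.0, -0.412]
contact_force: [0.1, -0.9, -0.3]
width: 0.003
```

Emit:
apply_moves(
  commands=[
    {"xyz": [0,1.5,0],"turn": 0,"hand": 0},
    {"xyz": [0,3,0],"turn": 0,"hand": 0},
    {"xyz": [0,3,0],"turn": 0,"hand": 0},
  ],
)

```text
clock: 4.55
position: [472.2, 89.5, 104.6]
ee_rot: [-1.571, 0.0, -0.412]
contact_force: [-0.5, 0.1, 0.1]
width: 0.001
```

Emit:
apply_moves(
  commands=[
    {"xyz": [0,1.5,0],"turn": 0,"hand": 0},
    {"xyz": [0,3,0],"turn": 0,"hand": 0},
    {"xyz": [0,3,0],"turn": 0,"hand": 0},
  ],
)

```text
clock: 4.85
position: [472.1, 89.4, 101.6]
ee_rot: [-1.571, 0.0, -0.412]
contact_force: [-0.0, -0.1, -0.5]
width: -0.001
```

```bash
python3 - <<'E'
from h import *
from station import arm,eyes
s=arm.sense(); print(s["clock"],s["position"],s["ee_rot"],s["contact_force"])
c=eyes.read_camera("scene"); a=cv2.resize(c["pixels"][150:240,270:390,::-1],None,fx=4,fy=4,interpolation=cv2.INTER_CUBIC)
c=eyes.read_camera("wrist"); b=cv2.resize(c["pixels"][190:300,220:330,::-1],None,fx=3.2727,fy=3.2727,interpolation=cv2.INTER_CUBIC)[:360]
b=cv2.resize(b,(310,360)); cv2.imwrite("pics/both6.png",np.hstack([a,b]))
E
```

```text
4.85 [472.14848089  89.43668092 101.59980567] [-1.57094479e+00  4.25434409e-04 -4.11795862e-01] [-0.01741984 -0.1366024  -0.53028898]
```

View pics/both6.png

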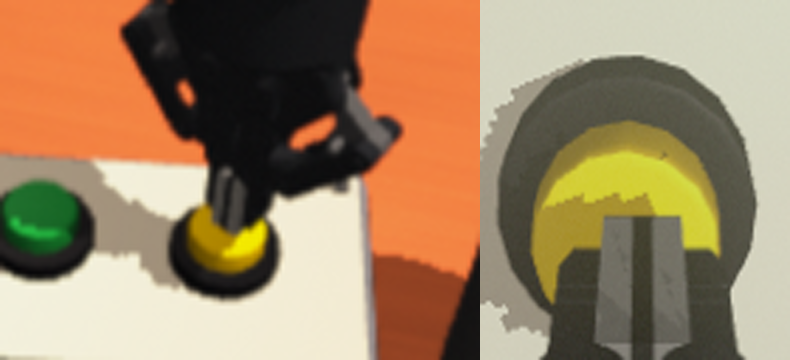

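Emit:
apply_moves(
  commands=[
    {"xyz": [0,2,0],"turn": 0,"hand": 0},
    {"xyz": [0,4,0],"turn": 0,"hand": 0},
    {"xyz": [0,6,0],"turn": 0,"hand": 0},
    {"xyz": [0,6,0],"turn": 0,"hand": 0},
  ],
)

```text
clock: 5.35
position: [472.2, 89.4, 95.6]
ee_rot: [-1.571, 0.0, -0.412]
contact_force: [-0.8, -0.5, -0.8]
width: -0.002
```

Emit:
apply_moves(
  commands=[
    {"xyz": [0,1.5,0],"turn": 0,"hand": 0},
    {"xyz": [0,3,0],"turn": 0,"hand": 0},
    {"xyz": [0,3,0],"turn": 0,"hand": 0},
  ],
)

```text
clock: 5.65
position: [472.3, 89.4, 92.8]
ee_rot: [-1.571, 0.0, -0.412]
contact_force: [-0.7, 0.3, 2.7]
width: 0.005
```

Emit:
apply_moves(
  commands=[
    {"xyz": [0,1,0],"turn": 0,"hand": 0},
    {"xyz": [0,2,0],"turn": 0,"hand": 0},
    {"xyz": [0,2,0],"turn": 0,"hand": 0},
  ],
)

```text
clock: 5.95
position: [472.3, 89.4, 90.8]
ee_rot: [-1.571, -0.0, -0.412]
contact_force: [-1.2, 0.0, 3.5]
width: -0.0
```

```bash
cat > look.py <<'E'
import sys
from h import *
from station import arm,eyes
s=arm.sense(); print(s["clock"],s["position"],s["ee_rot"],s["contact_force"])
c=eyes.read_camera("scene"); a=cv2.resize(c["pixels"][150:240,270:390,::-1],None,fx=4,fy=4,interpolation=cv2.INTER_CUBIC)
c=eyes.read_camera("wrist"); b=cv2.resize(c["pixels"][190:300,220:330,::-1],None,fx=3.2727,fy=3.2727,interpolation=cv2.INTER_CUBIC)[:360]
b=cv2.resize(b,(310,360)); cv2.imwrite(f"pics/both{sys.argv[1]}.png",np.hstack([a,b]))
E
python3 look.py 7
```

```text
5.95 [472.30039722  89.42471374  90.80518705] [-1.57075001e+00 -6.55235050e-05 -4.11796863e-01] [-1.22530818  0.01669464  3.53296655]
```

View pics/both7.png

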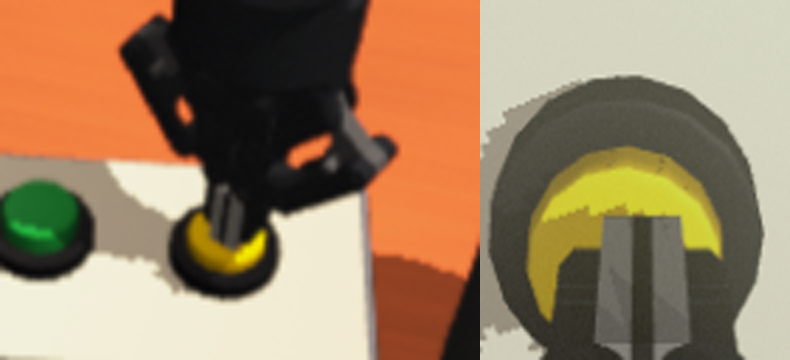

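Contact came at a TCP height of about 95 mm, so the tips end about 19 mm behind the reported TCP. The force of 2.7 then 3.5 N fits the spring. I'll press on to the stop and hold.

Emit:
apply_moves(
  commands=[
    {"xyz": [0,1,0],"turn": 0,"hand": 0},
    {"xyz": [0,2,0],"turn": 0,"hand": 0},
    {"xyz": [0,3,0],"turn": 0,"hand": 0},
    {"xyz": [0,3,0],"turn": 0,"hand": 0},
  ],
)

```text
clock: 6.45
position: [472.3, 89.4, 87.8]
ee_rot: [-1.571, 0.0, -0.412]
contact_force: [-0.3, 0.2, 5.0]
width: -0.002
```

Emit:
apply_moves(
  commands=[
    {"xyz": [0,0.5,0],"turn": 0,"hand": 0},
    {"xyz": [0,1,0],"turn": 0,"hand": 0},
    {"xyz": [0,1,0],"turn": 0,"hand": 0},
  ],
)

```text
clock: 6.75
position: [472.4, 89.4, 87.4]
ee_rot: [-1.571, -0.001, -0.412]
contact_force: [-2.7, 0.3, 11.2]
width: -0.006
```

```bash
python3 look.py 8
```

```text
6.75 [472.3701873   89.43238185  87.44584638] [-1.57059477e+00 -6.36606511e-04 -4.11728673e-01] [-2.71745607  0.2596654  11.17093111]
```

View pics/both8.png

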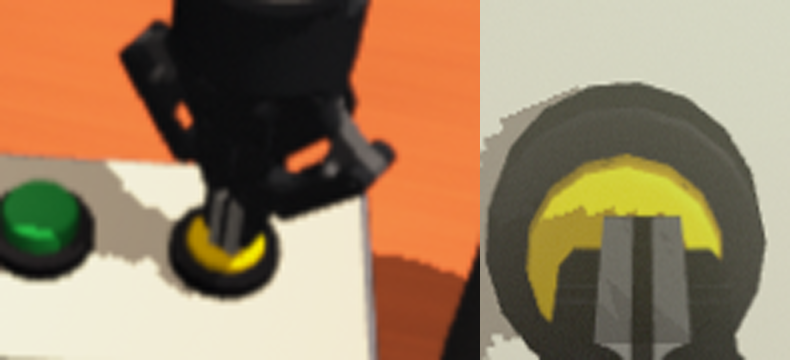

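Yellow is bottomed at 11 N. The cap sits level near the collar and only the cap is touched. I'll lift off, then move over to green.

Emit:
apply_moves(
  commands=[
    {"xyz": [0,-6,0],"turn": 0,"hand": 0},
    {"xyz": [0,-16,0],"turn": 0,"hand": 0},
    {"xyz": [0,-30,0],"turn": 0,"hand": 0},
    {"xyz": [0,-40,0],"turn": 0,"hand": 0},
    {"xyz": [0,-40,0],"turn": 0,"hand": 0},
  ],
)

```text
clock: 7.35
position: [472.8, 89.4, 128.0]
ee_rot: [-1.57, -0.002, -0.412]
contact_force: [0.1, 0.4, 0.0]
width: 0.002
```

Emit:
apply_moves(
  commands=[
    {"xyz": [15,0,-25],"turn": 0,"hand": 0},
    {"xyz": [30,0,-50],"turn": 0,"hand": 0},
    {"xyz": [45,0,-74],"turn": 0,"hand": 0},
    {"xyz": [45,0,-74],"turn": 0,"hand": 0},
    {"xyz": [45,0,-74],"turn": 0,"hand": 0},
  ],
)

```text
clock: 7.85
position: [483.6, 3.5, 126.3]
ee_rot: [-1.571, 0.001, -0.413]
contact_force: [-0.3, 0.3, -0.2]
width: 0.001
```

```bash
python3 - <<'E'
from h import *
from station import arm,eyes
s=arm.sense(); print(s["clock"],s["position"],s["ee_rot"],s["contact_force"])
c=eyes.read_camera("scene"); a=cv2.resize(c["pixels"][150:240,230:350,::-1],None,fx=4,fy=4,interpolation=cv2.INTER_CUBIC)
c=eyes.read_camera("wrist"); b=cv2.resize(c["pixels"][150:310,210:350,::-1],(315,360),interpolation=cv2.INTER_CUBIC)
cv2.imwrite("pics/both9.png",np.hstack([a,b]))
E
```

```text
7.85 [483.587692     3.53276634 126.33823655] [-1.57077126e+00  1.16123864e-03 -4.13028942e-01] [-0.33329483  0.26852638 -0.23073715]
```

View pics/both9.png

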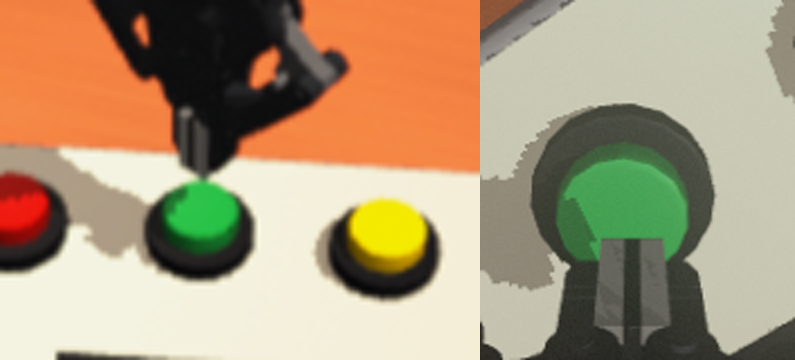

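Yellow is back up at its rest height, and the tool is centred over green, well clear of red. Now down onto green.

Emit:
apply_moves(
  commands=[
    {"xyz": [0,10,0],"turn": 0,"hand": 0},
    {"xyz": [0,20,0],"turn": 0,"hand": 0},
    {"xyz": [0,28,0],"turn": 0,"hand": 0},
    {"xyz": [0,28,0],"turn": 0,"hand": 0},
  ],
)

```text
clock: 8.35
position: [483.1, 4.0, 97.4]
ee_rot: [-1.571, 0.003, -0.411]
contact_force: [0.8, -0.1, 0.2]
width: -0.002
```

Emit:
apply_moves(
  commands=[
    {"xyz": [0,2,0],"turn": 0,"hand": 0},
    {"xyz": [0,4,0],"turn": 0,"hand": 0},
    {"xyz": [0,6,0],"turn": 0,"hand": 0},
    {"xyz": [0,8,0],"turn": 0,"hand": 0},
    {"xyz": [0,8,0],"turn": 0,"hand": 0},
  ],
)

```text
clock: 8.85
position: [484.1, 3.6, 90.9]
ee_rot: [-1.571, -0.001, -0.412]
contact_force: [-1.0, 0.8, 3.6]
width: 0.002
```

Emit:
apply_moves(
  commands=[
    {"xyz": [0,1,0],"turn": 0,"hand": 0},
    {"xyz": [0,2,0],"turn": 0,"hand": 0},
    {"xyz": [0,3,0],"turn": 0,"hand": 0},
    {"xyz": [0,3,0],"turn": 0,"hand": 0},
    {"xyz": [0,3,0],"turn": 0,"hand": 0},
  ],
)

```text
clock: 9.35
position: [484.1, 3.6, 87.9]
ee_rot: [-1.571, -0.0, -0.412]
contact_force: [1.2, 1.5, 4.2]
width: 0.0
```

```bash
python3 - <<'E'
from h import *
from station import arm,eyes
s=arm.sense(); print(s["clock"],s["position"],s["ee_rot"],s["contact_force"])
c=eyes.read_camera("scene"); a=cv2.resize(c["pixels"][150:240,230:350,::-1],None,fx=4,fy=4,interpolation=cv2.INTER_CUBIC)
c=eyes.read_camera("wrist"); b=cv2.resize(c["pixels"][150:310,210:350,::-1],(315,360),interpolation=cv2.INTER_CUBIC)
cv2.imwrite("pics/both10.png",np.hstack([a,b]))
E
```

```text
9.35 [484.0731832    3.58437709  87.93123981] [-1.57065843e+00 -4.45321010e-04 -4.11807560e-01] [1.22172161 1.49384315 4.18819617]
```

View pics/both10.png

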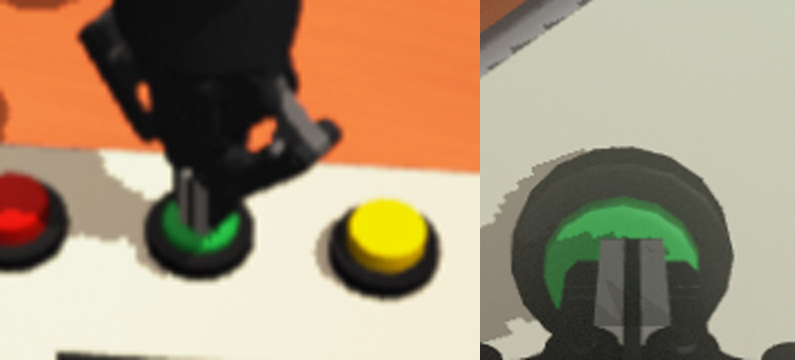

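Green is nearly down: the cap is low in its collar and the force is 4–5 N, with yellow and red up. I'll press the last millimetre to the stop, hold, then lift clear.

Emit:
apply_moves(
  commands=[
    {"xyz": [0,0.5,0],"turn": 0,"hand": 0},
    {"xyz": [0,1,0],"turn": 0,"hand": 0},
    {"xyz": [0,1,0],"turn": 0,"hand": 0},
    {"xyz": [0,1,0],"turn": 0,"hand": 0},
  ],
)

```text
clock: 9.85
position: [484.1, 3.6, 87.4]
ee_rot: [-1.571, -0.001, -0.412]
contact_force: [-1.1, 1.2, 11.3]
width: -0.002
```

Emit:
apply_moves(
  commands=[
    {"xyz": [0,-6,0],"turn": 0,"hand": 0},
    {"xyz": [0,-20,0],"turn": 0,"hand": 0},
    {"xyz": [0,-45,0],"turn": 0,"hand": 0},
    {"xyz": [0,-80,0],"turn": 0,"hand": 0},
    {"xyz": [0,-110,0],"turn": 0,"hand": 0},
    {"xyz": [0,-110,0],"turn": 0,"hand": 0},
    {"xyz": [0,-110,0],"turn": 0,"hand": 0},
    {"xyz": [0,-110,0],"turn": 0,"hand": 0},
  ],
)

```text
clock: 10.65
position: [483.1, 3.7, 195.5]
ee_rot: [-1.571, 0.003, -0.412]
contact_force: [0.5, -0.1, 0.2]
width: 0.004
```

```bash
python3 - <<'E'
from h import *
from station import arm,eyes
s=arm.sense(); print(s["clock"],s["position"],s["joint_velocities"].round(3) if hasattr(s["joint_velocities"],"round") else s["joint_velocities"],s["contact_force"])
c=eyes.read_camera("scene"); cv2.imwrite("pics/scene11.png",c["pixels"][:,:,::-1])
for k,p in {"yellow":(326,208),"green":(280,203),"red":(233,200),"blue":(188,198)}.items():
    ce,st=blob(c["pixels"],p,k); print(k,None if ce is None else (ce.round(1),st))
E
```

```text
10.65 [483.13139871   3.69533404 195.49661551] [ 0.     0.005 -0.002  0.001  0.     0.   ] [ 0.46156357 -0.06472753  0.21418514]
yellow (array([326.4, 208.7]), array([316, 200,  21,  19, 311], dtype=int32))
green (array([279.9, 203.9]), array([270, 196,  20,  18, 268], dtype=int32))
red (array([232.3, 202. ]), array([222, 193,  21,  19, 307], dtype=int32))
blue (array([187.8, 199.3]), array([178, 191,  21,  18, 290], dtype=int32))
```

View pics/scene11.png

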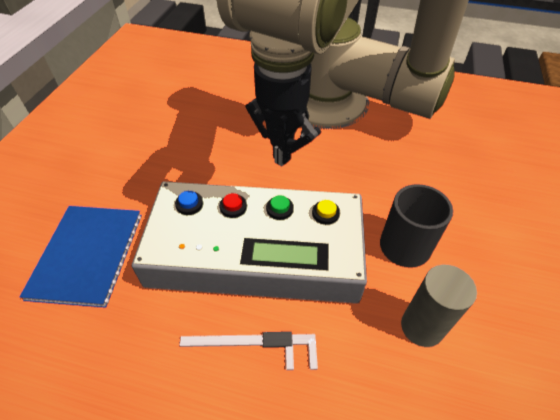

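All four caps are back within 0.2 px of where they started, the arm is clear and still, and the loose objects haven't moved. Handing in.

```bash
python3 -c "
from station import arm
print(arm.hand_in())"
```

```text
the job is handed in; nothing more can be done
None
```

I pressed yellow to its stop, held it and let it up, then did the same with green, and handed the job in at about 10.7 s. No verdict was reported.

- **Presses:** both buttons showed the spring rise (about 2.7–5 N), then the stop at about 11 N with the TCP at z 87.4 mm. Each was held there for 0.1 s or more. Red and blue were never touched.
- **Last check:** all four caps were within 0.2 px of their starting image positions. The tool was clear at z 195 mm with no contact force, and the loose objects were where they began.
- **Disagreements:**
  - **Fingertips:** the shut fingertips did not match the stated 17 mm ahead of the TCP. Contact came at TCP z of about 95 mm, so they end about 19 mm behind it. Both cameras showed this beforehand, so I went down slowly and used the force to find contact.
  - **Button height:** two-camera triangulation put the button tops at about 108–109 mm against the stated 114 mm. I used the stated height, and the positions from the cameras I compared agreed to about 4 mm.

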